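# Close the chamber sealer and start it at the button station

## Robot

A 6-joint arm with a two-finger parallel gripper is mounted at the origin on the work surface. World frame = base frame: x ahead of the robot, y to its left, z up, the work surface at z = 0. Lengths are in m, angles in degrees, forces in N, time in s.
With the tool pointing down it reaches from about 0.4 to 0.825 m from the base axis. Payload 7 kg.
Tool frame: the origin (TCP) lies at the very end of the fingers, on their centre line; the grasp point (between the pads) lies 19 mm behind it (ctrl.grip_depth is the distance from the TCP to the grasp point, in m); z points along the fingers, y is the line along which they close (so a half turn about z gives the same grasp; the last joint's range is limited). The gripper opens to 88 mm and grips with 3 to 60 N. Pads are 19 mm wide; open, the fingers measure 130 mm over their backs; the gripper's body (78 mm by 193 mm) begins 47 mm behind the grasp point.
Start: joints at [-54.368, 20.546, 0.682, 0, -70.136, -16.507], TCP at [0.221, -0.638, 0.227] pointing down, gripper open.
Joint ranges: [-176.03, 176.03], [-82.01, 121.73], [-58.28, 71.71], [-173.87, 95.51], [-174.79, -0.11], [-173.66, 173.66]. Speed limits (degrees/s): [136.94, 136.94, 172.46, 180, 180, 180].

## Interface

Orientations are given as [roll, pitch, yaw] about the fixed x, y, z axes, in that order (R = Rz(yaw) Ry(pitch) Rx(roll)).
In Python, from plant import get_obs, eyes, ctrl, spotter gives the robot as it stands.
- The arm moves only by the shell command python3 -m crank 'ROWS'. ROWS is JSON, one flat list of numbers, 7 for each row, row after row: the turn, a rotation vector about the tool's x, y, z in rad, then the shift along the tool's x, y, z in mm, then the opening, from 0 (shut) to 1 (fully open). A call has 1 to 5 rows; each row shifts and turns the commanded pose from where the row before left it, along the tool's axes as they then stand; what a row does not reach is not made up. A row lasts 1/8 s, in which the tool goes at most 62.5 mm and 10.7 degrees, less where a joint would pass 70% of its speed; a pose out of reach is approached as far as the arm can. A call is refused whole if a number of a shift passes 62.5 or a number of a turn 0.188, either way. A call with a gripper value outside its range is refused whole. The fingers move at their own pace and stop on an object; the grip force is fixed at half the most. Time passes only in rows, so rows that do not move let the fingers close. It gives the time, the measured TCP pose, the force, the opening and the grip force at its end, in the units of the state.
- get_obs(): the state, without advancing time (a new reading comes with each control period).
- eyes.snapshot(name): name is "scene" or "top" or "wrist"; returns the picture (400x640x3 uint8, blue, green, red); there is no depth.
- eyes.camera_model(name): a dict with "fx", "fy", "cx", "cy" (pixels), "extrinsics" (4x4, takes a point from camera to world coordinates). Camera axes: x right, y down, z forward; pixel columns grow to the right and rows downward; lengths in m; the calibration is good to about 2 mm. A picture is of the moment at which its call begins: read the wrist's pose just before it. camera_model takes no time and is no camera call; for the wrist camera it gives the pose at the moment of the call.
- ctrl.close_job(): hands the job in; it is judged then, once.
Trained networks look in the newest picture that a camera, given by its name, has taken for a name from the list of things; names that differ only in an ending like _2 or _b are one class to them, and where a whole thing is asked for, a point or a joint stands for the part that bears it (a point fixed in the world has none). Each returns a list of dicts, best first, with "p" (0 to 1); they miss things now and then, are a little off and sometimes report something else, mostly with a low value. They report only what shows in the picture. A call takes as long as a camera call.
- spotter.outline_of(camera, target): "region" (400x640 bool, what is visible of it) and "rect" ([left, top, width, height] in pixels, round what is visible of it).
- spotter.place_of(camera, target): "location" ([column, row] in pixels: a listed point, or the origin of a listed thing).
The state is a dict: "clock": time; "joint_pos": joint angles; "qvel": joint speeds; "tau": joint torques, N m; "tool_pos": TCP position; "orientation": TCP orientation; "force": force on the tool from outside, world axes, zero at the start; "moment": the same for the moment, N m; "opening": finger opening in m; "gripper_force": force on a finger pad.
Only numpy, scipy, OpenCV 4.12 (cv2) and the standard library are available. Lean on these libraries where they do the work, as an engineer would, in place of code of your own. Each camera call takes 0.05 s, during which the arm holds its last target. There are 200 camera calls.

## Task

Close the clear cover of the chamber sealer completely, and only then start the machine: push the big button of the start station beside it fully down, keep it down for a moment, and let it come back up. Push it firmly but do not ram it, and leave the pot in the sealer, the tall tub, the bowl and the spoon where they are.

Things in the scene. Friction and masses are not known exactly. Their poses are not given: they have to be found in the camera images.
- sealer: Chamber sealer: open-topped bare metal box 220 (x) x 240 (y) x 90 mm high, fixed to the table, with a clear plastic cover hinged along its far (+x) upper edge. Origin: centre of its underside; z up; its front (with a small dial) faces its own -x. The hinge axis is parallel to its y, 110 mm along its +x and 90.5 mm above its underside.
- lid (a joint): Opening angle of the clear cover, rad: 0 = closed flat on the box, growing as its front edge rises (to 1.4) and its upper face turns away to the sealer's +x. A plate 220 mm (hinge to front edge) x 240 x 8 mm, its underside on the hinge axis, about 0.4 kg; a stiff hinge keeps it where it is left, and 1 to 3 N down near the front edge closes it. It starts standing open.
- lid_handle (a point): Middle of the grip bar of the cover's black handle: 100 mm long, parallel to the hinge, 190 mm from the hinge line and 35 mm above the cover's upper face, which is bare and flat on both sides of the handle (more than 60 mm of it each side). It moves with the cover.
- stand: Foot of the start station: dark steel disc 120 mm across with an upright tube, fixed to the table. Origin: centre of its underside, on the tube's axis; z up. On a stem in the tube rides the grey button head, square to the foot and facing its -x. The head is clamped at a different height each time, which is NOT reported: find it by touch or camera. It is rigid and cannot be pushed down.
- stand_top_line (a point): Point on the table straight below the centre of the head's level flat top (50 mm along the foot's x, 120 mm along its y); it is 35 mm along the foot's +x from the tube's axis. Axes as the foot's. The level top is 150 to 210 mm above the table, different each time and not reported. It is free to touch from above.
- stand_face_line (a point): Point on the table straight below the centre of the head's flat sloping face (100 x 120 mm); 30 mm along the foot's -x from the tube's axis. Axes as the foot's. The face's centre is 35 mm lower than the head's level top. Its normal leans 35 degrees from vertical towards the foot's -x. The button's axis is this normal through the face's centre.
- start (a joint): Travel of the round metal button along its tilted axis, m: 0 = up, 0.012 = fully down, on a hard stop. Flat cap 54 mm across in a black guard collar (60 mm inside, 72 outside, 16 mm off the sloping face). The cap's top is 14 mm off the face at rest, 2 mm off it fully down, so follow it 14 mm into the collar. Spring: 4 N to start, 10 N at the bottom; comes back up by itself.
- pot: Low round plastic pot with a white cap, 84 mm across, 58 mm high, standing in the sealer. Origin: centre of its underside.
- tall_tub: Tall round clear plastic tub with a white cap, 110 mm across, 140 mm high, standing behind the work. Origin: centre of its underside.
- bowl: Steel bowl 150 mm across, 60 mm high, standing at the left. Origin: centre of its underside.
- spoon: Steel spoon 240 mm long lying on the table at the right. Origin: mid-length, on the underside; x along it.

How it is judged:
By the outcome, as a careful person would: the job done as asked, in the order asked, and still so for the second after the job is handed in, with the robot touching nothing.
It also fails if it takes over 54 s, if anything falls off the work surface, if the arm or the gripper's body presses on something with over 40 N, if the wrist force passes 120 N, or if a joint passes its speed limit or range.

## Working session

There is one attempt and no reset: what is moved stays moved. The work goes in short steps, Python scripts to look and compute and a shell command to move; the robot and the scene stay as the last step left them, time stands still between calls to the robot, and variables do not carry over. Pictures are saved under pics/ and viewed, at most 10 in all, crops included, and the job is handed in when it is done.

```bash
mkdir -p pics; ls; python3 - <<'E'
from plant import get_obs, eyes, ctrl, spotter
import cv2, numpy as np
print(get_obs())
ims=[]
for c in ("scene","top"):
    im=eyes.snapshot(c); ims.append(im); m=eyes.camera_model(c)
    print(c,m["fx"],m["fy"],m["cx"],m["cy"],np.round(m["extrinsics"],3).tolist())
    for t in ("sealer","lid_handle","stand","stand_top_line","stand_face_line","start","pot","tall_tub","bowl","spoon"):
        print(t,[(np.round(d["location"],1).tolist(),round(d["p"],2)) for d in spotter.place_of(c,t)[:2]])
cv2.imwrite("pics/s.png",ims[0]);cv2.imwrite("pics/t.png",ims[1])
E
```

```text
pics
{'clock': 0.0, 'joint_pos': array([-5.43655008e+01,  2.05914828e+01,  6.33414400e-01, -2.13916195e-02,
       -7.01361802e+01, -1.65090506e+01]), 'qvel': array([ 0.06277224,  0.03031318, -0.01580044,  0.10066709, -0.04826488,
        0.03967421]), 'tau': array([-3.76070716e-05, -5.82720244e+01,  2.93048662e+01,  6.99722528e+00,
        6.72475944e-03, -1.51710210e-04]), 'tool_pos': array([ 0.2209952 , -0.63726944,  0.22561543]), 'orientation': array([ 1.79903922e+02, -7.50469977e-03, -1.60881830e+02]), 'force': array([-0.69634279, -0.02374515, -0.22597818]), 'moment': array([-0.01132469,  0.03147623,  0.013418  ]), 'gripper_force': 0.0, 'opening': 0.08797337643183542}
scene 377.16322158183766 377.16322158183766 320.06082430576447 210.32360316866558 [[-0.231, -0.761, 0.606, -0.226], [-0.973, 0.177, -0.149, 0.217], [0.006, -0.624, -0.782, 1.18], [0.0, 0.0, 0.0, 1.0]]
sealer [([276.4, 234.3], 0.48)]
lid_handle []
stand [([281.7, 242.2], 0.96)]
stand_top_line [([275.5, 233.0], 0.56)]
stand_face_line []Traceback (most recent call last):
  File "<stdin>", line 9, in <module>
ValueError: it knows: bowl, lid_handle, pot, sealer, spoon, stand, stand_face_line, stand_top_line, tall_tub
```

```bash
cat > h.py <<'E'
from plant import get_obs, eyes, ctrl, spotter
import cv2, numpy as np
from scipy.spatial.transform import Rotation as R
def ray(c,px):
    m=eyes.camera_model(c);E=m["extrinsics"]
    d=E[:3,:3]@np.array([(px[0]-m["cx"])/m["fx"],(px[1]-m["cy"])/m["fy"],1]);return E[:3,3],d
def at_z(c,px,z):
    o,d=ray(c,px);return o+d*(z-o[2])/d[2]
def proj(c,p):
    m=eyes.camera_model(c);q=np.linalg.inv(m["extrinsics"])@np.append(p,1)
    return np.array([m["fx"]*q[0]/q[2]+m["cx"],m["fy"]*q[1]/q[2]+m["cy"]])
E
python3 - <<'E'
from h import *
for c in ("scene","top"):
    im=eyes.snapshot(c); cv2.imwrite(f"pics/{c}.png",im); m=eyes.camera_model(c)
    print(c,m["fx"],np.round(m["extrinsics"],3).tolist())
    for t in ("sealer","lid_handle","stand","stand_top_line","stand_face_line","pot","tall_tub","bowl"):
        print(t,[(np.round(d["location"],1).tolist(),round(d["p"],2),np.round(at_z(c,d["location"],0),3).tolist()) for d in spotter.place_of(c,t)[:2]])
E
```

```text
scene 377.16322158183766 [[-0.231, -0.761, 0.606, -0.226], [-0.973, 0.177, -0.149, 0.217], [0.006, -0.624, -0.782, 1.18], [0.0, 0.0, 0.0, 1.0]]
sealer []
lid_handle []
stand [([280.7, 240.0], 0.75, [0.582, 0.17, 0.0])]
stand_top_line [([275.7, 232.4], 0.59, [0.621, 0.182, 0.0])]
stand_face_line [([283.9, 247.7], 0.75, [0.546, 0.164, 0.0])]
pot []
tall_tub [([307.9, 192.6], 0.87, [0.791, 0.02, 0.0])]
bowl [([307.5, 191.2], 0.28, [0.799, 0.02, 0.0])]
top 435.7005620120189 [[-0.066, -0.976, 0.21, 0.305], [-0.998, 0.064, -0.016, 0.012], [0.002, -0.21, -0.978, 1.65], [0.0, 0.0, 0.0, 1.0]]
sealer [([382.8, 226.5], 0.93, [0.554, -0.243, 0.0])]
lid_handle [([389.5, 223.3], 0.71, [0.565, -0.27, 0.0]), ([185.5, 241.4], 0.47, [0.546, 0.511, 0.0])]
stand [([274.1, 226.4], 0.46, [0.582, 0.172, 0.0])]
stand_top_line []
stand_face_line [([275.8, 235.7], 0.4, [0.546, 0.168, 0.0]), ([310.4, 174.9], 0.21, [0.777, 0.021, 0.0])]
pot []
tall_tub [([313.0, 172.7], 0.57, [0.786, 0.011, 0.0])]
bowl [([184.1, 238.2], 0.82, [0.559, 0.516, 0.0])]
```

View pics/scene.png

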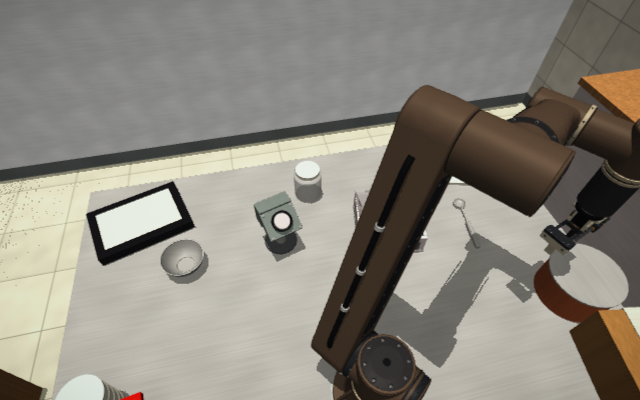

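View pics/top.png

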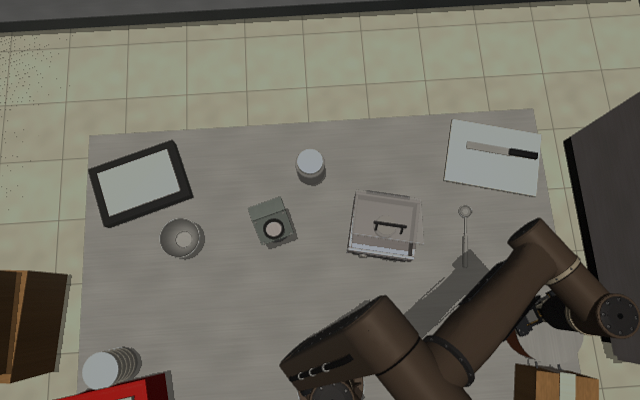

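```bash
python3 - <<'E'
import cv2
im=cv2.imread("pics/top.png")
cv2.imwrite("pics/topz.png",cv2.resize(im[170:280,235:435],None,fx=4,fy=4,interpolation=cv2.INTER_CUBIC))
E
```

```text
(no output)
```

View pics/topz.png

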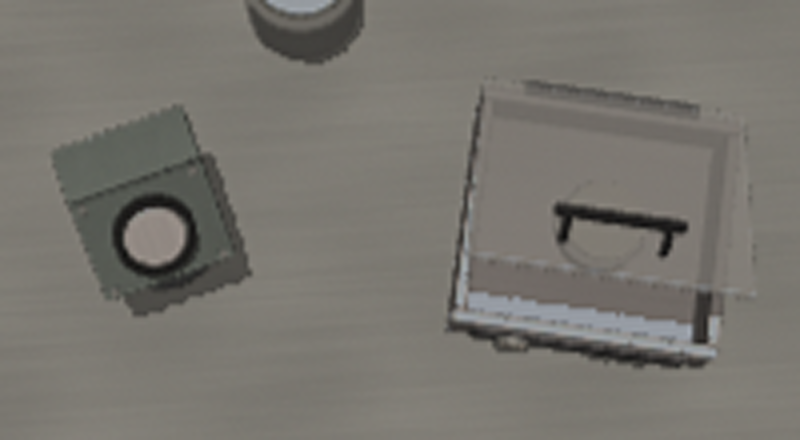

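```bash
cat > fit.py <<'E'
from h import *
from scipy.optimize import least_squares
z=lambda u,v:np.array([235+(u+.5)/4-.5,170+(v+.5)/4-.5])
def T(p,x,y,yaw): return R.from_euler('z',yaw).apply(p)+[x,y,0]
def lidpt(r,yy,up,a): return np.array([.11-r*np.cos(a)+up*np.sin(a),yy,.0905+r*np.sin(a)+up*np.cos(a)])
def sealpts(q):
    x,y,w,a=q
    P=[lidpt(.22,.12,0,a),lidpt(.22,-.12,0,a),[-.11,.12,.09],[-.11,-.12,.09],lidpt(.19,0,.043,a),[.11,.12,.09]]
    return T(np.array(P),x,y,w)
so=[z(470,257),z(757,295),z(452,318),z(716,354),z(620,217),z(485,85)]
r=least_squares(lambda q:np.ravel([proj("top",p)-o for p,o in zip(sealpts(q),so)]),[.56,-.24,-.15,.6],loss='soft_l1')
print("sealer",r.x,np.round(r.fun,1)); 
def standpts(q):
    x,y,w,h=q
    n=np.array([-np.sin(np.radians(35)),0,np.cos(np.radians(35))])
    P=[[.06,.06,h],[.06,-.06,h],[.01,-.06,h],[.01,.06,h],np.array([-.03,0,h-.035])+.014*n]
    return T(np.array(P),x,y,w)
to=[z(52,152),z(180,106),z(200,160),z(73,203),z(155,236)]
sp=[None]*4+[np.array([282,221])]
f=lambda q:np.concatenate([np.ravel([proj("top",p)-o for p,o in zip(standpts(q),to)]),proj("scene",standpts(q)[4])-[282,221]])
r=least_squares(f,[.58,.17,.2,.18]); print("stand",r.x,np.round(r.fun,1)); r2=least_squares(lambda q:np.append(f(q),[(q[0]-.582)*500,(q[1]-.171)*500]),r.x);print(r2.x,np.round(r2.fun,1))
E
python3 fit.py
```

```text
sealer [ 0.55014873 -0.2361778  -0.20359938  0.5981176 ] [-0.5 -0.  -0.3  0.4  0.2  0.2  1.   0.4  0.3 -0.5 -0.6 -0.6]
stand [0.58219755 0.16926078 0.2844949  0.1847642 ] [-0.4 -0.3  0.7 -0.4  0.4 -0.6 -1.1  0.5  0.3  0.4  0.1  0.3]
[0.58221373 0.16986631 0.28313074 0.18428302] [-0.5 -0.2  0.6 -0.4  0.3 -0.5 -1.3  0.5  0.1  0.5 -0.1  0.5  0.1 -0.6]
```

```bash
python3 -m crank '[0,0,0.135,0,0,-20,0, 0,0,0.135,0,0,-20,0, 0,0,0.135,0,0,-20,0, 0,0,0.133,0,0,0,0, 0,0,0,0,0,0,0]'
cat > go.py <<'E'
# print rotvec and shift (tool axes) from measured pose to a target
from h import *
def go(p,Rt):
    o=get_obs(); R0=R.from_euler('xyz',o["orientation"],degrees=True); 
    print("rot",np.round((R0.inv()*Rt).as_rotvec(),3),"shift now-axes mm",np.round(R0.inv().apply(p-o["tool_pos"])*1e3,1),"shift target-axes",np.round(Rt.inv().apply(p-o["tool_pos"])*1e3,1))
    print("t",round(o["clock"],2),"J",np.round(o["joint_pos"],1),"p",np.round(o["tool_pos"],4),"rpy",np.round(o["orientation"],1),"F",np.round(o["force"],1))
S=(.5502,-.2362,-.2036)
def seal(x,y,z): return R.from_euler('z',S[2]).apply([x,y,z])+[S[0],S[1],0], R.from_euler('xyz',[np.pi,0,S[2]-np.pi])
E
python3 -c "
from go import *
go(*seal(-.0464,-.085,.245))"
```

```text
clock: 1.82
tool_pos: [0.2212, -0.6377, 0.2867]
orientation: [-180.0, 0.0, 168.4]
force: [0.2, 0.9, -1.4]
opening: 0.0432
gripper_force: 0.0
rot [-0.  0.  0.] shift now-axes mm [-194.8  374.7   41.7] shift target-axes [-194.7  374.7   41.7]
t 1.82 J [-54.4  18.9   6.1  -0.  -77.1 -47.3] p [ 0.2212 -0.6377  0.2867] rpy [-180.     0.   168.4] F [ 0.2  0.9 -1.4]
```

```bash
python3 -m crank '[0,0,0,-24,47,0,0, 0,0,0,-24,47,0,0, 0,0,0,-24,47,0,0, 0,0,0,-24,47,0,0, 0,0,0,-24,47,0,0]' && python3 -m crank '[0,0,0,-24,47,0,0, 0,0,0,-24,47,0,0, 0,0,0,-27,46,0,0, 0,0,0,0,0,0,0, 0,0,0,0,0,0,0]'
python3 - <<'E'
from go import *
go(*seal(-.0464,-.085,.2072))
cv2.imwrite("pics/top2.png",cv2.resize(eyes.snapshot("top")[150:300,300:500],None,fx=4,fy=4,interpolation=cv2.INTER_CUBIC))
E
```

```text
clock: 2.45
tool_pos: [0.387, -0.4304, 0.2864]
orientation: [180.0, -0.0, 168.5]
force: [0.9, -1.0, 0.6]
opening: 0.0004
gripper_force: 0.0
clock: 3.08
tool_pos: [0.488, -0.3098, 0.2862]
orientation: [-180.0, -0.0, 168.5]
force: [0.1, -0.3, 0.0]
opening: 0.0005
gripper_force: 0.0
rot [-0.    -0.001  0.002] shift now-axes mm [ 0.3 -0.3 79. ] shift target-axes [ 0.4 -0.3 79. ]
t 3.08 J [-13.    9.6  -6.4   0.  -74.  -88.5] p [ 0.488  -0.3098  0.2862] rpy [-180.    -0.   168.5] F [ 0.1 -0.3  0. ]
```

View pics/top2.png

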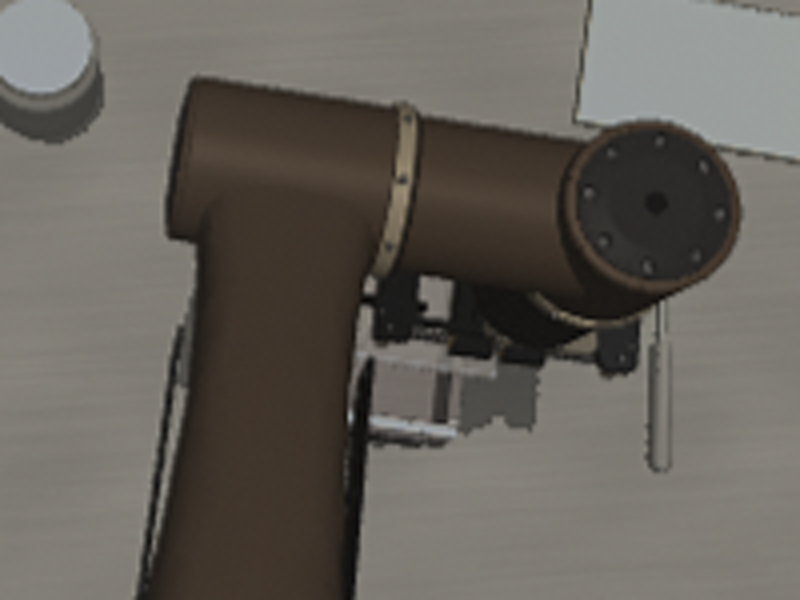

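The arm hides the lid, and only the box's front right corner shows (crop about 450,430). The tool is where planned, so I'll descend and feel for the lid.

```bash
python3 -m crank '[0,0,0,0,0,20,0, 0,0,0,0,0,20,0, 0,0,0,0,0,15,0, 0,0,0,0,0,8,0, 0,0,0,0,0,0,0]' && python3 -m crank '[0,0,0,0,0,5,0, 0,0,0,0,0,5,0, 0,0,0,0,0,4,0]'&& python3 -m crank '[0,0,0,0,0,4,0, 0,0,0,0,0,4,0]'&& python3 -m crank '[0,0,0,-1,0,4,0, 0,0,0,-1,0,4,0]'
```

```text
clock: 3.75
tool_pos: [0.4878, -0.3104, 0.2233]
orientation: [-180.0, -0.0, 168.3]
force: [0.5, -0.3, 0.1]
opening: 0.0004
gripper_force: 0.0
clock: 4.12
tool_pos: [0.4881, -0.31, 0.2093]
orientation: [180.0, 0.0, 168.3]
force: [0.1, 0.4, -0.6]
opening: 0.0004
gripper_force: 0.1
clock: 4.38
tool_pos: [0.4883, -0.3102, 0.2016]
orientation: [-180.0, 0.0, 168.3]
force: [0.2, -0.6, 2.8]
opening: 0.0001
gripper_force: 0.8
clock: 4.62
tool_pos: [0.4902, -0.3105, 0.1934]
orientation: [-180.0, 0.0, 168.3]
force: [-0.1, -0.7, 1.7]
opening: 0.0003
gripper_force: 0.8
```

```bash
python3 -m crank '[0,0,0,6,0,10,0, 0,0,0,5,0,10,0, 0,0,0,5,0,10,0, 0,0,0,4,0,10,0, 0,0,0,4,0,10,0]' && python3 -m crank '[0,0,0,4,0,9,0, 0,0,0,3,0,9,0, 0,0,0,2,0,9,0, 0,0,0,1,0,7,0]'&& python3 -m crank '[0,0,0,0,0,4,0, 0,0,0,0,0,3,0]'; python3 -c "
from go import *
go(*seal(-.085,-.085,.0985))"
```

```text
clock: 5.25
tool_pos: [0.4663, -0.3055, 0.1428]
orientation: [180.0, -0.0, 168.3]
force: [0.7, -0.1, 0.8]
opening: 0.0003
gripper_force: 0.6
clock: 5.75
tool_pos: [0.4566, -0.3035, 0.109]
orientation: [180.0, -0.0, 168.3]
force: [0.8, 0.6, 0.9]
opening: 0.0007
gripper_force: 0.5
clock: 6.0
tool_pos: [0.4563, -0.3035, 0.1022]
orientation: [180.0, -0.1, 168.3]
force: [-0.8, -1.1, 1.1]
opening: 0.0006
gripper_force: 0.6
rot [ 0.    -0.001 -0.001] shift now-axes mm [ 6.7 -0.1  3.7] shift target-axes [ 6.7 -0.1  3.7]
t 6.0 J [-13.1  15.3 -24.8  -0.  -49.9 -88.6] p [ 0.4563 -0.3035  0.1022] rpy [ 1.800e+02 -1.000e-01  1.683e+02] F [-0.8 -1.1  1.1]
```

```bash
python3 -m crank '[0,0,0,0,0,2,0, 0,0,0,0,0,1,0]' && python3 -m crank '[0,0,0,0,0,1,0, 0,0,0,0,0,0,0]'&& python3 -m crank '[0,0,0,0,0,1,0, 0,0,0,0,0,0,0]'
```

```text
clock: 6.25
tool_pos: [0.4567, -0.3036, 0.0995]
orientation: [180.0, -0.0, 168.3]
force: [-1.0, -0.4, 0.8]
opening: 0.0006
gripper_force: 0.6
clock: 6.5
tool_pos: [0.4568, -0.3036, 0.0988]
orientation: [-180.0, 0.0, 168.3]
force: [-1.6, 0.6, 2.6]
opening: 0.0003
gripper_force: 1.6
clock: 6.75
tool_pos: [0.4568, -0.3036, 0.0987]
orientation: [-180.0, 0.0, 168.3]
force: [-5.0, 2.6, 11.4]
opening: 0.0005
gripper_force: 6.0
```

```bash
cat >> go.py <<'E'
T0=(.5822,.1698,.2838)
H=.184
Rz=R.from_euler('z',T0[2])
def top(z): return Rz.apply([.035,0,z])+[T0[0],T0[1],0], R.from_euler('xyz',[np.pi,0,T0[2]-np.pi])
def face(d,H):  # d = distance off the sloping face along its normal
    s=np.radians(35); n=np.array([-np.sin(s),0,np.cos(s)]); y=np.array([0,-1.,0]) ; zt=-n
    # tool x = y x z ; keep tool x near foot -x
    y=np.array([0,1.,0]); x=np.cross(y,zt)
    if x[0]>0: y=-y; x=-x
    return Rz.apply(np.array([-.03,0,H-.035])+d*n)+[T0[0],T0[1],0], Rz*R.from_matrix(np.column_stack([x,y,zt]))
E
python3 -m crank '[0,0,0,0,0,-15,0, 0,0,0,0,0,-40,0, 0,0,0,0,0,-50,0, 0,0,0,0,0,-50,0, 0,0,0,0,0,-40,0]' && python3 -m crank '[0,0,-0.122,0,0,0,0, 0,0,-0.122,0,0,0,0, 0,0,-0.122,0,0,0,0, 0,0,-0.121,0,0,0,0, 0,0,0,0,0,0,0]';python3 - <<'E'
from go import *
go(*top(.25))
cv2.imwrite("pics/top3.png",cv2.resize(eyes.snapshot("top")[150:300,300:500],None,fx=4,fy=4,interpolation=cv2.INTER_CUBIC))
E
```

```text
clock: 7.38
tool_pos: [0.4571, -0.3037, 0.2957]
orientation: [-180.0, 0.2, 168.3]
force: [0.9, -1.0, -0.8]
opening: 0.0004
gripper_force: 0.0
clock: 8.0
tool_pos: [0.4569, -0.3036, 0.2931]
orientation: [-180.0, 0.0, -163.8]
force: [-0.5, 0.1, 0.1]
opening: 0.0004
gripper_force: 0.0
rot [-0.     0.001 -0.002] shift now-axes mm [-287.1  419.9   43.2] shift target-axes [-287.8  419.4   43.1]
t 8.0 J [-13.1   6.4  -9.3  -0.  -74.3 -60.7] p [ 0.4569 -0.3036  0.2931] rpy [-180.     0.  -163.8] F [-0.5  0.1  0.1]
```

```bash
python3 -m crank '[0,0,0,-29,42,0,0, 0,0,0,-29,42,0,0, 0,0,0,-29,42,0,0, 0,0,0,-29,42,0,0, 0,0,0,-29,42,0,0]' && python3 -m crank '[0,0,0,-29,42,0,0, 0,0,0,-29,42,0,0, 0,0,0,-28,42,0,0, 0,0,0,-28,42,0,0, 0,0,0,-28,42,0,0]'&& python3 -m crank '[0,0,0,0,0,0,0]';python3 - <<'E'
from go import *
go(*top(.184))
im=eyes.snapshot("top")
cv2.imwrite("pics/top4.png",cv2.resize(im[160:280,240:440],None,fx=4,fy=4,interpolation=cv2.INTER_CUBIC))
E
```

```text
clock: 8.68
tool_pos: [0.5378, -0.0598, 0.2931]
orientation: [-180.0, 0.0, -164.0]
force: [-0.5, -0.9, -0.1]
opening: 0.0
gripper_force: 0.0
clock: 9.3
tool_pos: [0.6156, 0.1815, 0.2929]
orientation: [180.0, 0.0, -164.0]
force: [-0.2, -0.8, -0.0]
opening: 0.0004
gripper_force: 0.0
clock: 9.43
tool_pos: [0.6157, 0.1829, 0.2914]
orientation: [-180.0, -0.1, -163.8]
force: [-0.6, -1.2, 0.1]
opening: 0.0003
gripper_force: 0.0
rot [-0.    -0.001 -0.001] shift now-axes mm [  0.7  -3.2 107.4] shift target-axes [  0.8  -3.2 107.4]
t 9.43 J [  33.9   15.7    2.2   -0.   -76.5 -107.7] p [0.6157 0.1829 0.2914] rpy [-1.800e+02 -1.000e-01 -1.638e+02] F [-0.6 -1.2  0.1]
```

View pics/top4.png

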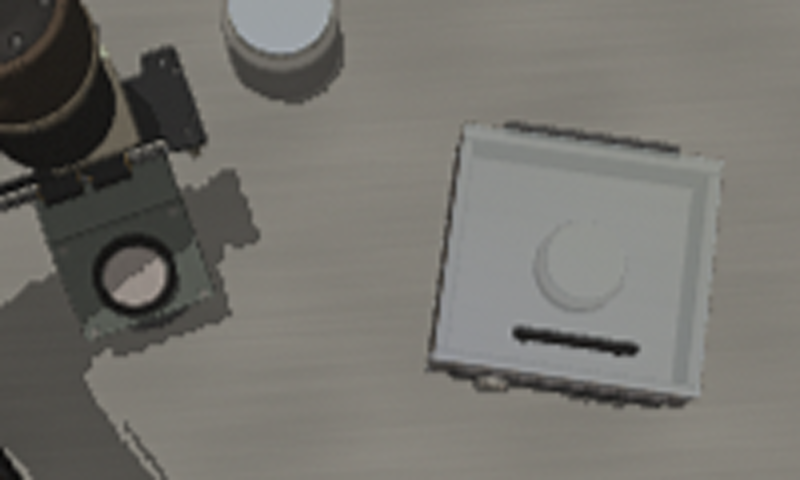

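The cover lies flat on the box, with the handle bar at crop (575,341). The button and collar are clear at crop (137,272). Next I'll touch the level top to get its height.

```bash
python3 -m crank '[0,0,0,0,-3,30,0, 0,0,0,0,0,30,0, 0,0,0,0,0,20,0, 0,0,0,0,0,12,0, 0,0,0,0,0,0,0]' && python3 -m crank '[0,0,0,0,0,3,0, 0,0,0,0,0,2,0]'&& python3 -m crank '[0,0,0,0,0,2,0, 0,0,0,0,0,2,0]'&& python3 -m crank '[0,0,0,0,0,1,0, 0,0,0,0,0,1,0]'
```

```text
clock: 10.1
tool_pos: [0.6158, 0.1762, 0.2003]
orientation: [-180.0, -0.0, -163.9]
force: [-0.3, -0.2, 0.8]
opening: 0.0005
gripper_force: 0.0
clock: 10.35
tool_pos: [0.6163, 0.1771, 0.1963]
orientation: [180.0, 0.1, -163.8]
force: [-0.4, -0.1, -0.6]
opening: 0.0002
gripper_force: 0.0
clock: 10.6
tool_pos: [0.6162, 0.1771, 0.1927]
orientation: [-180.0, 0.0, -163.8]
force: [-6.2, 1.0, 13.9]
opening: 0.0002
gripper_force: 7.0
clock: 10.85
tool_pos: [0.6162, 0.177, 0.1926]
orientation: [-180.0, 0.1, -163.7]
force: [-10.2, -0.1, 21.6]
opening: 0.0003
gripper_force: 10.6
```

```bash
cat >> fit.py <<'E'
r=least_squares(lambda q:f([*q,.1925]),[.58,.17,.28]); print("fixed h",r.x,np.round(r.fun,1))
E
python3 fit.py | tail -1; python3 -m crank '[0,0,0,0,0,-20,0, 0,0,0,0,0,-40,0, 0,0,0,0,0,-40,0, 0,0,0,0,0,0,0]'
python3 - <<'E'
from go import *
go(*face(.09,.1925))
E
```

```text
fixed h [0.58010843 0.16864427 0.28002081] [-0.5 -0.2  0.8 -0.3  0.5 -0.4 -1.3  0.6  0.2  0.7  0.2 -0.6]
clock: 11.35
tool_pos: [0.6176, 0.1775, 0.2937]
orientation: [179.9, 0.4, -163.8]
force: [0.6, -0.2, -1.3]
opening: 0.0003
gripper_force: 0.0
rot [ 0.001 -0.604 -0.001] shift now-axes mm [118.2   2.4  61.7] shift target-axes [132.3   2.5 -16.4]
t 11.35 J [ 3.340e+01  1.540e+01  2.000e+00  1.000e-01 -7.620e+01 -1.072e+02] p [0.6176 0.1775 0.2937] rpy [ 179.9    0.4 -163.8] F [ 0.6 -0.2 -1.3]
```

```bash
sed -i 's/^T0=.*/T0=(.581,.169,.281)/' go.py
python3 -m crank '[0,0,0,40,0,0,0, 0,0,0,40,0,0,0, 0,0,0,38,0,0,0, 0,-0.1,0,0,0,0,0, 0,-0.1,0,0,0,0,0]' && python3 -m crank '[0,-0.1,0,0,0,0,0, 0,-0.1,0,0,0,0,0, 0,-0.1,0,0,0,0,0, 0,-0.1,0,0,0,0,0, 0,0,0,0,0,0,0]'
python3 - <<'E'
from go import *
go(*face(.06,.1925))
for c in ("top","scene","wrist"):
    im=eyes.snapshot(c); cv2.imwrite(f"pics/{c}5.png",im); 
    for n,p in (("capc",face(.014,.1925)[0]),("tcp",get_obs()["tool_pos"])): print(c,n,np.round(proj(c,p),1))
E
```

```text
clock: 11.98
tool_pos: [0.5026, 0.1441, 0.2893]
orientation: [180.0, 11.6, -163.8]
force: [0.5, -0.9, -0.7]
opening: 0.0002
gripper_force: 0.0
clock: 12.6
tool_pos: [0.5, 0.1415, 0.2863]
orientation: [-179.9, 34.2, -163.7]
force: [-0.5, -0.7, 0.1]
opening: 0.0003
gripper_force: 0.0
rot [-0.    -0.014  0.003] shift now-axes mm [27.4  4.  77.7] shift target-axes [28.5  3.9 77.3]
t 12.6 J [  46.3  -17.4  -52.2   35.2  -29.4 -147.1] p [0.5    0.1415 0.2863] rpy [-179.9   34.2 -163.7] F [-0.5 -0.7  0.1]
top capc [273.5 229.1]
top tcp [275.1 236.4]
scene capc [282.1 220.2]
scene tcp [286.3 206.1]
wrist capc [320.8 152.7]
wrist tcp [318.5 255.8]
```

View pics/wrist5.png

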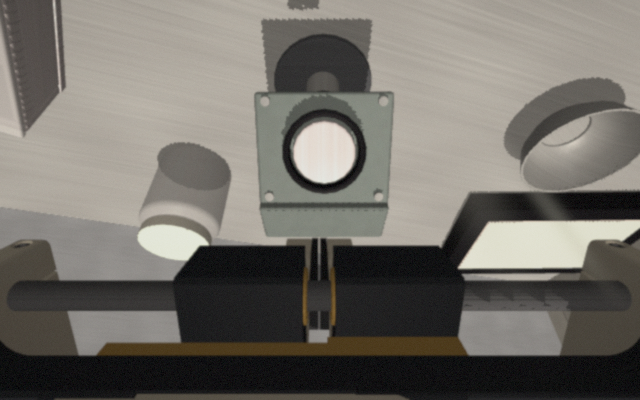

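```bash
python3 - <<'E'
from go import *
im=cv2.imread("pics/wrist5.png"); g=im.min(2)[110:195,275:375]
n,l,s,c=cv2.connectedComponentsWithStats((g>185).astype('u1')); i=1+s[1:,4].argmax(); px=c[i]+[275,110]; print(px,s[i])
# intersect with plane of cap top
p0,Rt=face(.014,.1925); n=-Rt.apply([0,0,1]); o,d=ray("wrist",px); q=o+d*((p0-o)@n)/(d@n)
print("cap offset in tool axes mm",np.round(Rt.inv().apply(q-p0)*1e3,1), q)
E
```

```text
[323.83689459 152.16239316] [  19   13   60   60 2808]
cap offset in tool axes mm [ 0.5  2.6 -0. ] [0.54336236 0.16082266 0.16868869]
```

```bash
python3 -m crank '[0,-0.014,0.003,14,3,0,0, 0,0,0,14.5,3,0,0, 0,0,0,0,0,20,0, 0,0,0,0,0,20,0, 0,0,0,0,0,0,0]'
python3 - <<'E'
from go import *
go(*face(.06,.1925))
E
```

```text
clock: 13.38
tool_pos: [0.5056, 0.1497, 0.2475]
orientation: [179.8, 34.5, -164.1]
force: [0.0, -0.4, 0.4]
opening: 0.0004
gripper_force: 0.0
rot [ 0.003 -0.009 -0.003] shift now-axes mm [12.1 -2.5 41.2] shift target-axes [12.5 -2.4 41.1]
t 13.38 J [  41.9  -14.   -58.    45.7  -19.9 -155.8] p [0.5056 0.1497 0.2475] rpy [ 179.8   34.5 -164.1] F [ 0.  -0.4  0.4]
```

```bash
cat >> go.py <<'E'
def press(d,tilt,dy=.0018,H=.1925):  # TCP at distance d off face on the button axis, tool tilted `tilt` deg from vertical
    p,Rt=face(d,H); R2=Rt*R.from_euler('y',np.radians(35-tilt)); return p+Rt.apply([0,dy,0]),R2
E
python3 -m crank '[0,0.12,0,0,0,0,0, 0,0.12,0,0,0,0,0, 0,0,0,0,0,0,0]'
python3 - <<'E'
from go import *
go(*press(.06,21))
go(*press(.014,21))
E
```

```text
clock: 13.75
tool_pos: [0.511, 0.1485, 0.2523]
orientation: [179.9, 22.8, -164.3]
force: [0.4, 1.4, 1.2]
opening: -0.0
gripper_force: 0.0
rot [-0.002  0.032 -0.007] shift now-axes mm [ 9.9  2.1 45.4] shift target-axes [ 8.4  2.1 45.7]
t 13.75 J [  44.7   -8.2  -39.6   17.1  -39.6 -130.4] p [0.511  0.1485 0.2523] rpy [ 179.9   22.8 -164.3] F [0.4 1.4 1.2]
rot [-0.002  0.032 -0.007] shift now-axes mm [ 0.2  2.2 90.4] shift target-axes [-2.7  2.1 90.3]
t 13.75 J [  44.7   -8.2  -39.6   17.1  -39.6 -130.4] p [0.511  0.1485 0.2523] rpy [ 179.9   22.8 -164.3] F [0.4 1.4 1.2]
```

```bash
python3 -m crank '[0,0.048,-0.007,5,1,15,0, 0,0,0,6,1,15,0, 0,0,0,0,0,15,0, 0,0,0,0,0,0,0]'
python3 - <<'E'
from go import *
go(*press(.03,20))
o=get_obs()["tool_pos"]; p0,Rt=face(0,.1925); print("face frame",np.round(Rt.inv().apply(o-p0)*1e3,1))
im=eyes.snapshot("wrist"); cv2.imwrite("pics/wrist6.png",im)
E
```

```text
clock: 14.25
tool_pos: [0.5134, 0.1477, 0.203]
orientation: [-179.6, 19.9, -163.8]
force: [-0.1, -0.3, 0.9]
opening: 0.0
gripper_force: 0.0
rot [-0.006 -0.001  0.001] shift now-axes mm [-15.    3.6  27.7] shift target-axes [-15.    3.5  27.8]
t 14.25 J [  43.4   -3.7  -41.3   16.1  -35.8 -129. ] p [0.5134 0.1477 0.203 ] rpy [-179.6   19.9 -163.8] F [-0.1 -0.3  0.9]
face frame [  7.3  -1.7 -60.7]
```

View pics/wrist6.png

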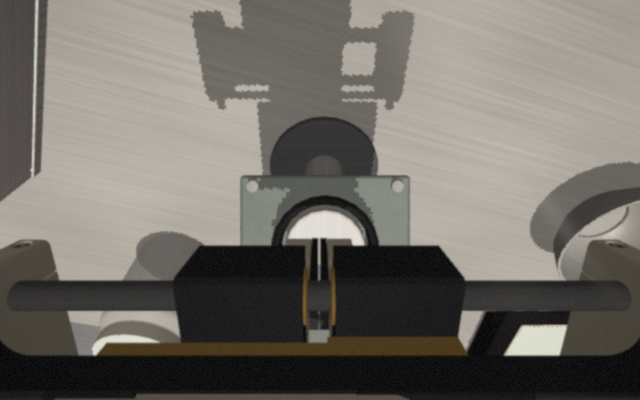

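The cap shows between columns 285 and 365, centred near 325, with the fingers at 320. That agrees with the computed +3.5 mm in tool y.

```bash
python3 -m crank '[0,0,0,-4,1.5,10,0, 0,0,0,-4,1,10,0, 0,0,0,-4,1,9,0, 0,0,0,0,0,0,0]'
python3 - <<'E'
from go import *
go(*press(.018,20))
o=get_obs()["tool_pos"]; p0,Rt=face(0,.1925); print("face frame",np.round(Rt.inv().apply(o-p0)*1e3,1))
E
```

```text
clock: 14.8
tool_pos: [0.5337, 0.1576, 0.1798]
orientation: [-179.6, 19.9, -163.8]
force: [-0.2, -0.2, 0.5]
opening: 0.0007
gripper_force: 0.0
rot [-0.006 -0.002  0.001] shift now-axes mm [-5.2 -0.3 10. ] shift target-axes [-5.2 -0.3 10. ]
t 14.8 J [  42.2    0.2  -41.3   17.1  -31.8 -129.4] p [0.5337 0.1576 0.1798] rpy [-179.6   19.9 -163.8] F [-0.2 -0.2  0.5]
face frame [  2.4   2.1 -29. ]
```

```bash
python3 -m crank '[0,0,0,-1.3,0,4.8,0, 0,0,0,-1,0,3.9,0, 0,0,0,0,0,0,0]'&&python3 -m crank '[0,0,0,-0.5,0,1.9,0, 0,0,0,-0.5,0,1.9,0]'&&python3 -m crank '[0,0,0,-0.5,0,1.9,0, 0,0,0,-0.5,0,1.9,0]'
```

```text
clock: 15.18
tool_pos: [0.5384, 0.1589, 0.1732]
orientation: [-179.7, 20.0, -163.8]
force: [0.4, 0.2, -0.3]
opening: 0.0004
gripper_force: 0.0
clock: 15.42
tool_pos: [0.5407, 0.1598, 0.1703]
orientation: [-179.7, 20.0, -163.8]
force: [-0.9, -0.2, 1.6]
opening: 0.0005
gripper_force: 1.3
clock: 15.68
tool_pos: [0.5429, 0.1603, 0.1672]
orientation: [-179.7, 20.0, -163.8]
force: [-3.5, -1.3, 4.1]
opening: 0.0002
gripper_force: 2.8
```

```bash
python3 - <<'E'
from go import *
o=get_obs(); p0,Rt=face(0,.1925); print("face frame",np.round(Rt.inv().apply(o["tool_pos"]-p0)*1e3,1),"F face",np.round(Rt.inv().apply(o["force"]),1), np.round(o["joint_pos"],1))
E
```

```text
face frame [  1.8   2.3 -13.1] F face [ 0.7 -0.3 -5.5] [  41.5    2.   -41.7   17.9  -29.4 -129.7]
```

```bash
python3 -m crank '[0,0,0,-0.5,0,1.9,0, 0,0,0,-0.5,0,1.9,0, 0,0,0,-0.4,0,1.5,0]'&&python3 -m crank '[0,0,0,-0.3,0,1,0, 0,0,0,0,0,0,0]'&&python3 -m crank '[0,0,0,-0.3,0,1,0, 0,0,0,0,0,0,0]'
cat > st.py <<'E'
from go import *
o=get_obs(); p0,Rt=face(0,.1925); print("face frame",np.round(Rt.inv().apply(o["tool_pos"]-p0)*1e3,1),"F face",np.round(Rt.inv().apply(o["force"]),1), np.round(o["joint_pos"],1))
E
python3 st.py
```

```text
clock: 16.05
tool_pos: [0.5459, 0.1612, 0.1627]
orientation: [-179.7, 20.0, -163.8]
force: [-5.0, -0.7, 5.9]
opening: 0.0003
gripper_force: 4.1
clock: 16.3
tool_pos: [0.5465, 0.1614, 0.1619]
orientation: [-179.7, 20.0, -163.8]
force: [-5.5, -2.1, 7.3]
opening: 0.0003
gripper_force: 4.3
clock: 16.55
tool_pos: [0.547, 0.1615, 0.1611]
orientation: [-179.7, 20.0, -163.8]
force: [-6.0, -1.1, 7.2]
opening: 0.0007
gripper_force: 4.6
face frame [ 1.8  2.2 -5.6] F face [ 0.9  0.6 -9.4] [  41.2    2.8  -41.9   18.3  -28.4 -129.9]
```

```bash
for i in 1; do python3 -m crank '[0,0,0,-0.3,0,1,0, 0,0,0,0,0,0,0]'; python3 st.py; python3 -m crank '[0,0,0,-0.2,0,0.7,0, 0,0,0,0,0,0,0]';python3 st.py; done
```

```text
clock: 16.8
tool_pos: [0.5476, 0.1617, 0.1603]
orientation: [-179.7, 20.0, -163.8]
force: [-5.7, 0.0, 8.3]
opening: 0.0005
gripper_force: 4.8
face frame [ 1.8  2.2 -4.6] F face [-0.3  1.6 -9.9] [  41.1    3.   -41.9   18.4  -28.2 -129.9]
clock: 17.05
tool_pos: [0.5478, 0.1617, 0.16]
orientation: [-179.7, 20.0, -163.8]
force: [-11.6, -0.7, 12.0]
opening: 0.0008
gripper_force: 8.1
face frame [ 1.7  2.2 -4.3] F face [  2.4   2.5 -16.3] [  41.1    3.   -41.9   18.4  -28.2 -130. ]
```

The stop is at the expected 4.3 mm with 16 N. I'll hold there, then release along the axis.

```bash
python3 -m crank '[0,0,0,0,0,0.2,0, 0,0,0,0,0,0,0, 0,0,0,0,0,0,0, 0,0,0,0,0,0,0, 0,0,0,0,0,0,0]'; python3 st.py;  python3 -m crank '[0,0,0,1,0,-4,0, 0,0,0,1,0,-4,0, 0,0,0,2,0,-8,0, 0,0,0,3,0,-12,0, 0,0,0,5,0,-20,0]'; python3 -m crank '[0,0,0,5,0,-30,0, 0,0,0,10,0,-40,0, 0,0,0,20,0,-30,0, 0,0,0,0,0,0,0]'; python3 st.py
python3 - <<'E'
from h import *
a=eyes.snapshot("top")[160:280,240:440]; b=eyes.snapshot("wrist")
cv2.imwrite("pics/end.png",np.vstack([cv2.resize(a,(640,384),interpolation=cv2.INTER_CUBIC)[:, :],cv2.resize(b,(640,400))])[:584])
E
```

```text
clock: 17.68
tool_pos: [0.5479, 0.1617, 0.16]
orientation: [-179.7, 20.0, -163.8]
force: [-11.5, -1.5, 13.5]
opening: 0.0005
gripper_force: 9.0
face frame [ 1.7  2.2 -4.2] F face [  1.6   1.7 -17.6] [  41.1    3.   -41.9   18.4  -28.1 -130. ]
clock: 18.3
tool_pos: [0.5208, 0.1539, 0.2002]
orientation: [-179.7, 19.9, -163.8]
force: [-0.0, -0.2, 0.4]
opening: 0.0002
gripper_force: 0.0
clock: 18.8
tool_pos: [0.456, 0.1362, 0.2849]
orientation: [-179.9, 20.2, -163.8]
force: [0.2, 0.6, 0.3]
opening: 0.0004
gripper_force: 0.0
face frame [   8.2    3.1 -161.2] F face [-0.4  0.5 -0. ] [  49.5  -14.8  -38.3   14.4  -50.4 -131. ]
```

View pics/end.png

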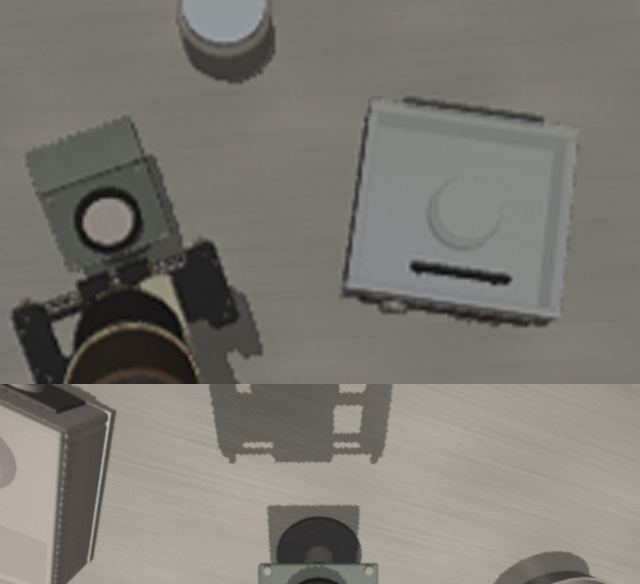

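The cover lies flat with its handle bar at (462,272). The button is back up at (108,220), the pot is still inside, and the gripper is clear, so I'll hand in.

```bash
python3 -c "
from plant import ctrl; print(ctrl.close_job())"
```

```text
the job is handed in; nothing more can be done
None
```

I closed the cover onto its stop, pressed the start button to its stop at about 17 N for about 0.6 s, and let it come back up. The job was handed in at about 19 s with the arm clear of everything; no verdict came back.

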